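# Knock a stuck power module out of its test nest

## Robot

A 6-joint arm with a two-finger parallel gripper is mounted at the origin on the work surface. World frame = base frame: x ahead of the robot, y to its left, z up, the work surface at z = 0. Lengths are in m, angles in rad, forces in N, time in s.
With the tool pointing down it reaches from about 0.35 to 0.775 m from the base axis. Payload 7.3 kg.
Tool frame: the origin (TCP) lies on the centre line of the jaws, within the pads' length; the fingertips stand 11 mm ahead of it and the grasp point (between the pads) lies 8 mm behind it; y points along the fingers, z is the direction in which the jaws open and shut, and the axes are right-handed (so a half turn about y gives the same grasp; the last joint's range is limited). The gripper opens to 92 mm and grips with 3 to 60 N. Pads are 19 mm wide; open, the fingers measure 130 mm over their backs; the gripper's body (75 mm by 190 mm) begins 47 mm behind the grasp point.
Start: joints at [-1.47, 0.342, 1.524, -0, 1.275, -0.146], TCP at [0.128, -0.509, 0.238] pointing down, gripper open.
Joint ranges: [-2.53, 2.53], [-0.77, 2.02], [0.04, 2.7], [-1, 4.14], [0.28, 2.66], [-3.11, 3.11]. Speed limits (rad/s): [2.57, 2.57, 3.14, 3.14, 3.14, 3.14].

## Interface

Orientations are given as [roll, pitch, yaw] about the fixed x, y, z axes, in that order (R = Rz(yaw) Ry(pitch) Rx(roll)).
In Python, from cell import robot, cams gives the robot as it stands.
- The arm moves only by the tool apply_moves, never from a script. Its argument "plan" is a list of rows, each a list of 7 numbers: the shift along the tool's x, y, z in m, then the turn, a rotation vector about the tool's x, y, z in degrees, then the gripper command: -1 is fully open, 1 is shut, values between are in proportion. A call has exactly 5 rows; each row is the pose to reach, as a shift and turn from the pose commanded when the call began, along the tool's axes at that moment; what a row does not reach only later rows make up. A row lasts 1/8 s, in which the tool goes at most 62.5 mm and 10.7 degrees, less where a joint would pass 70% of its speed; a pose out of reach is approached as far as the arm can. A call with a gripper value outside its range is refused whole. The fingers move at their own pace and stop on an object; "squeeze" is the grip in N (left out, the last holds). Time passes only in rows, so rows that repeat a pose let the fingers close, or fill a call up. It gives the time, the measured TCP pose, the force and the opening at its end, in the units of the state.
- robot.observe(): the state, without advancing time (a new reading comes with each control period).
- cams.read_camera(name): name is "side" or "top" or "wrist"; returns the picture (420x560x3 uint8, blue, green, red); there is no depth.
- cams.calibration(name): a dict with "fx", "fy", "cx", "cy" (pixels), "extrinsics" (4x4, takes a point from world to camera coordinates); the wrist camera has in their place "T_tool_cam" (4x4, takes a point from camera to tool coordinates, whose origin is the TCP and whose axes are the tool frame's). Camera axes: x right, y up, looking along -z (the intrinsics and any distortion apply to the point x, -y, -z); pixel columns grow to the right and rows downward; lengths in m; the calibration is good to about 2 mm. A picture is of the moment at which its call begins: read the wrist's pose just before it. calibration takes no time and is no camera call.
- robot.hand_in(): hands the job in, once; it reports no verdict.
The state is a dict: "time": time; "qpos": joint angles; "qvel": joint speeds; "joint_efforts": joint torques, N m; "tool_pos": TCP position; "tool_rot": TCP orientation; "contact_force": force on the tool from outside, world axes, zero at the start; "torque": the same for the moment, N m; "opening": finger opening in m.
Only numpy, scipy, OpenCV 4.12 (cv2) and the standard library are available. Lean on these libraries where they do the work, as an engineer would, in place of code of your own. Each camera call takes 0.05 s, during which the arm holds its last target. There are 200 camera calls.

## Task

The power module is stuck in its test nest on the repair bench. Raise the knockout by its hand bar as far as it goes so that its rod pushes the module up out of the pocket, then take the module out and set it down gently in the parts tray, flat, fins up and lengthwise with the tray. Leave the knockout pushed fully back down and do not disturb the other things on the bench.

Things in the scene. Friction and masses are not known exactly. Their poses are not given: they have to be found in the camera images.
- nest: Fixed aluminium test nest: block 124 (x) x 90 (y) mm on two cheeks and a base plate 150 x 130 mm; flat rim 120 mm above the bench. Pocket in its top 95 (x) x 53 (y) x 40 mm deep, with a hole in the floor for the knockout rod; spring plungers in its end walls grip the module's ends with a few newtons. Origin: under its centre at bench height; z up, x along the pocket; hand bar on the -x side.
- knockout (a joint): Height of the knockout (m): 0 = fully down, the rod's end just under the pocket floor; 0.030 = fully up. A vertical slide, stiff: it stays where it is left, about 18 N lift it with the module in place, about 6 N push it down.
- knockout_grip (a point): Grip point on the knockout's hand bar: centre line of a level steel bar, 14 x 14 mm section, 75 mm long, along the nest's x, outside the block (125 mm from the pocket's centre in the nest's -x; block face 63 mm away). A Ø24 mm flange ends it 35 mm farther out. A riser and low arm join it to the rod under the pocket. 85 mm above the bench when down, 115 mm when up.
- module_center (a point): Centre (half-way up) of the power module: dark metal block 92 (x) x 50 (y) x 38 (z) mm, about 0.2 kg, z up; cooling fins along x on top, flush with its long sides, terminal strip on top of its +x end. Starts in the pocket, its top 2 mm below the rim, too deep to grip; with the knockout fully up its top stands 27 mm above the rim and the plungers still hold it.
- tray: Low open grey plastic tray, fixed to the bench, outside 180 (x) x 140 (y) x 20 mm high, walls and floor 4 mm thick. Origin: centre of its underside at bench height; x along its length, z up.
- tape: Roll of tape lying flat, Ø96 x 24 mm high, loose; origin at the centre of its underside. Leave alone.
- marker: Marker pen lying on the bench, 140 x 18 mm, along its x, loose; origin on its underside. Leave alone.
- driver: Screwdriver lying on the bench, along its x, loose; origin on its underside. Leave alone.
- jar: Small jar, Ø56 x 75 mm, standing, loose; origin at the centre of its underside. Leave alone.
There are look-alikes about, which are no part of the job. Of the things like the part that bears module_center, leave any that is red or yellow; of the rest the smaller one is meant.

How it is judged:
On the way, in this order (a step that is already met when the one before it is completed fails the run):
1. the knockout is up (24 mm or more of its 30) and has pushed the module up in the pocket: module centre at least 120 mm above the bench, still over the nest and upright (value of joint knockout above 0.024 m and z of module_center in the frame of nest between 0.12 and 0.136 m and horizontal distance between module_center and nest below 0.01 m and angle between module_center's own z axis and vertical below 0.15 rad), for 0.2 s.
2. the module lies in the tray, flat, fins up and lengthwise (x of module_center in the frame of tray between -0.045 and 0.045 m and y of module_center in the frame of tray between -0.045 and 0.045 m and z of module_center in the frame of tray below 0.028 m and angle between module_center's own z axis and vertical below 0.1 rad and angle between the x axis of module_center and the x axis of tray, either way round below 0.3 rad), for 0.2 s.
At the end, for the whole second after the job is handed in: The module lies at rest on the tray's floor, its centre within 45 mm of the tray's centre both ways, level within 0.1 rad, fins up, its length within 0.3 rad of the tray's (either way round), and the knockout is within 3 mm of fully down (all of step 2 and value of joint knockout below 0.003 m and linear speed of module below 0.02 m/s and angular speed of module below 0.2 rad/s); the robot touches nothing.
It fails at once if the module is dropped or banged down: it comes down to the tray faster than 0.6 m/s (a fall of about 20 mm or more), or hits it with more than 60 N (contact force between module and tray above 60 N or (horizontal distance between module_center and tray below 0.08 m and z of module_center in the frame of tray below 0.055 m and linear speed of module above 0.6 m/s)).
It fails at once if another thing on the bench is moved by more than 30 mm (distance of any of tape, marker, driver, jar from where it was at the start of the episode above 0.03 m).
It also fails if it takes over 64 s, if anything falls off the work surface, if the arm or the gripper's body presses on something with over 40 N, if the wrist force passes 120 N, or if a joint passes its speed limit or range.

## Working session

There is one attempt and no reset: what is moved stays moved. The work goes in short steps, Python scripts to look and compute and a tool call to move; the robot and the scene stay as the last step left them, time stands still between calls to the robot, and variables do not carry over. Pictures are saved under pics/ and viewed, about 8 in all and at most 12, crops included, and the job is handed in when it is done.

Besides the shell and the picture viewer there is one more tool, called as name(argument=value, ...), one argument or row to a line, values as JSON. apply_moves: Moves the arm, as the interface text tells. Its arguments: {"type":"object","properties":{"plan":{"type":"array","items":{"type":"array","items":{"type":"number"}}},"squeeze":{"type":"number"}},"required":["plan"]}

```bash
mkdir -p pics; ls; python3 - <<'E'
from cell import robot, cams
import cv2, numpy as np
np.set_printoptions(precision=4,suppress=True)
print(robot.observe())
for n in ("side","top","wrist"):
    c=cams.calibration(n); print(n,c)
for n in ("side","top"):
    cv2.imwrite(f"pics/{n}0.png",cams.read_camera(n))
E
```

```text
pics
{'time': 0.0, 'qpos': array([-1.47  ,  0.3427,  1.525 , -0.    ,  1.2754, -0.146 ]), 'qvel': array([ 0.0017,  0.0006, -0.0014, -0.0007, -0.001 , -0.001 ]), 'joint_efforts': array([ -0.0001, -43.1246, -24.4227,   0.0717,   0.0559,  -0.0001]), 'tool_pos': array([ 0.1282, -0.5087,  0.2371]), 'tool_rot': array([-1.5723,  0.0002, -2.8948]), 'contact_force': array([-0.4761,  0.39  , -1.1355]), 'torque': array([-0.0123, -0.0002,  0.0234]), 'opening': 0.09202771072460982}
side {'fx': 504.282865520156, 'fy': 504.282865520156, 'cx': 274.53929167886923, 'cy': 204.35762078703718, 'extrinsics': array([[-0.8457, -0.5335,  0.0141,  0.4623],
       [ 0.2925, -0.4414,  0.8483, -0.2369],
       [-0.4463,  0.7215,  0.5293, -1.0079],
       [ 0.    ,  0.    ,  0.    ,  1.    ]])}
top {'fx': 491.1075760071936, 'fy': 491.1075760071936, 'cx': 287.2286729945986, 'cy': 215.16873578485294, 'extrinsics': array([[-0.011 , -0.9998,  0.0154, -0.0074],
       [ 0.9869, -0.0084,  0.1612, -0.561 ],
       [-0.1611,  0.017 ,  0.9868, -1.4719],
       [ 0.    ,  0.    ,  0.    ,  1.    ]])}
wrist {'fx': 340.63010322646727, 'fy': 340.63010322646727, 'cx': 272.7409264913571, 'cy': 211.01105769387433, 'T_tool_cam': array([[-0.0018, -0.9513, -0.3082, -0.0839],
       [ 0.0005,  0.3082, -0.9513, -0.147 ],
       [ 1.    , -0.0018, -0.0001, -0.0001],
       [ 0.    ,  0.    ,  0.    ,  1.    ]])}
```

View pics/top0.png

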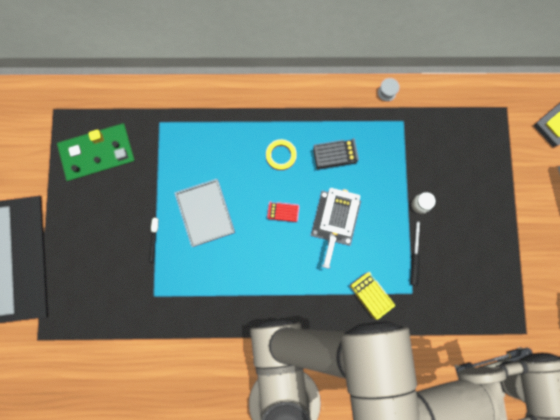

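View pics/side0.png

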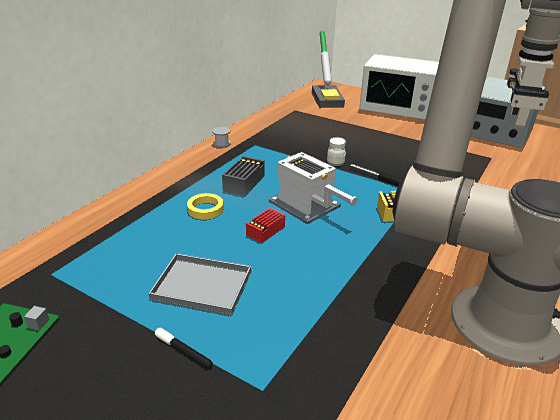

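Top view: nest block at about (340,212) with its bar toward (327,265), tray at (205,212). The real module sits dark in the pocket; the black block at (335,153) and the red and yellow ones are look-alikes. I'll zoom in to measure.

```bash
cat > h.py <<'E'
from cell import robot, cams
import cv2, numpy as np
from scipy.spatial.transform import Rotation as R
np.set_printoptions(precision=4,suppress=True)
def cam(name, st=None):
    """returns K, cam position, R(world<-cv cam)"""
    c=cams.calibration(name); K=np.array([[c['fx'],0,c['cx']],[0,c['fy'],c['cy']],[0,0,1]])
    if name=='wrist':
        T=np.eye(4); T[:3,:3]=R.from_euler('xyz',st['tool_rot']).as_matrix(); T[:3,3]=st['tool_pos']
        T=T@c['T_tool_cam']
    else: T=np.linalg.inv(c['extrinsics'])
    return K,T[:3,3],T[:3,:3]@np.diag([1,-1,-1])
def back(cm,uv,z):
    K,p,Rw=cm; uv=np.atleast_2d(uv).astype(float)
    d=(Rw@np.linalg.inv(K)@np.c_[uv,np.ones(len(uv))].T).T
    return p+d*((z-p[2])/d[:,2])[:,None]
def proj(cm,P):
    K,p,Rw=cm; q=(K@Rw.T@(np.atleast_2d(P)-p).T).T
    return q[:,:2]/q[:,2:]
E
python3 - <<'E'
from h import *
im=cv2.imread('pics/top0.png')
a=cv2.resize(im[175:285,290:380],None,fx=5,fy=5,interpolation=cv2.INTER_CUBIC)
b=cv2.resize(im[170:255,165:245],None,fx=4,fy=4,interpolation=cv2.INTER_CUBIC)
o=np.zeros((550,790,3),np.uint8); o[:550,:450]=a; o[:340,460:780]=b
cv2.imwrite('pics/crop1.png',o)
cm=cam('top')
# tray: not blue
hsv=cv2.cvtColor(im,cv2.COLOR_BGR2HSV); m=(hsv[...,1]<90).astype(np.uint8); m[:170]=0;m[255:]=0;m[:,:165]=0;m[:,245:]=0
cs,_=cv2.findContours(m,cv2.RETR_EXTERNAL,cv2.CHAIN_APPROX_NONE); c=max(cs,key=cv2.contourArea)
r=cv2.minAreaRect(c); bx=cv2.boxPoints(r); print(r); w=back(cm,bx,0.02); print(w, w.mean(0))
E
```

```text
((204.1500244140625, 212.44998168945312), (56.60476303100586, 45.53679656982422), 71.56504821777344)
[[0.6396 0.3444 0.02  ]
 [0.6852 0.2089 0.02  ]
 [0.513  0.1511 0.02  ]
 [0.4692 0.2846 0.02  ]] [0.5768 0.2473 0.02  ]
```

View pics/crop1.png

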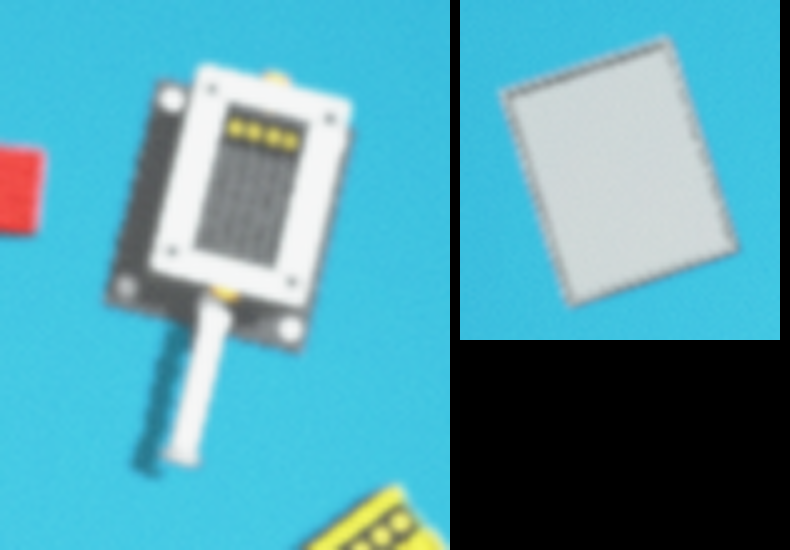

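```bash
cat >> h.py <<'E'
def step(target,yaw):
    """shift/turn in tool axes from the present measured pose to TCP target, tool down at yaw"""
    st=robot.observe(); Rt=R.from_euler('xyz',st['tool_rot']); 
    Rg=R.from_euler('xyz',[-np.pi/2,0,yaw])
    s=Rt.inv().apply(np.array(target)-st['tool_pos']); r=(Rt.inv()*Rg).as_rotvec(degrees=True)
    print('t %.2f pos'%st['time'],st['tool_pos'],'rot',st['tool_rot'],'F',st['contact_force'],'op %.4f'%st['opening'])
    print('shift mm',s*1000,'turn deg',r)
E
python3 - <<'E'
from h import *
cm=cam('top')
px=np.array([[199,64],[352,98],[306,305],[150,268]])
uv=(px+.5)/5-.5+[290,175]
w=back(cm,uv,0.12); print(w)
for i in range(4): print(np.linalg.norm(w[i]-w[(i+1)%4]))
c=w.mean(0); d=w[0]-w[3]+w[1]-w[2]; ya=np.arctan2(d[1],d[0]); d/=np.linalg.norm(d)
g=c-0.125*d; print('nest',c,'yaw',ya,'grip',g)
print('bar end px->', back(cm,(np.array([[183,460]])+.5)/5-.5+[290,175],0.085), g-0.038*d)
u2=(np.array([[500,92],[667,38],[740,248],[570,305]])-[460,0]+.5)/4-.5+[165,170]
w=back(cm,u2,0.02); print('tray',w.mean(0),[np.linalg.norm(w[i]-w[(i+1)%4]) for i in range(4)]); d2=w[0]-w[3]+w[1]-w[2]; print(np.arctan2(d2[1],d2[0]))
step([g[0],g[1],.22],ya+np.pi)
E
```

```text
[[ 0.6312 -0.1377  0.12  ]
 [ 0.6099 -0.228   0.12  ]
 [ 0.4867 -0.1968  0.12  ]
 [ 0.5093 -0.106   0.12  ]]
0.092794791120895
0.12712215654447115
0.0935877013785257
0.12595684047464695
nest [ 0.5593 -0.1671  0.12  ] yaw -0.2517298383167891 grip [ 0.4382 -0.136   0.12  ]
bar end px-> [[ 0.3992 -0.126   0.085 ]] [ 0.4014 -0.1265  0.12  ]
tray [0.5772 0.2464 0.02  ] [np.float64(0.13770303172474066), np.float64(0.17843861773490147), np.float64(0.13830816667246418), np.float64(0.17889470533351756)]
0.3345061005274752
t 0.10 pos [ 0.1283 -0.5087  0.2371] rot [-1.5722  0.0002 -2.8948] F [ 0.2218 -0.5341  0.8695] op 0.0918
shift mm [-391.6336   17.605  -285.6933] turn deg [ 0.0803 28.5654  0.0067]
```

apply_moves(
  plan=[
    [-0.044, 0.001, -0.032, 0, 6, 0, -1],
    [-0.088, 0.001, -0.064, 0, 12, 0, -1],
    [-0.132, 0.002, -0.096, 0, 18, 0, -1],
    [-0.176, 0.002, -0.128, 0, 24, 0, -1],
    [-0.22, 0.002, -0.16, 0, 28.5, 0, -1],
  ],
  squeeze=60,
)

```text
time: 0.72
tool_pos: [0.3033, -0.2987, 0.2356]
tool_rot: [-1.571, -0.0, 2.888]
contact_force: [0.4, -0.7, -0.5]
opening: 0.0918
```

```bash
python3 - <<'E'
from h import *
step([.4382,-.136,.22],-.2517+np.pi)
E
```

```text
t 0.72 pos [ 0.3033 -0.2987  0.2356] rot [-1.5709 -0.0001  2.8877] F [ 0.3729 -0.7042 -0.4671] op 0.0918
shift mm [ -89.7293   15.5761 -191.3259] turn deg [ 0.0084 -0.127   0.005 ]
```

apply_moves(
  plan=[
    [-0.022, 0.0, -0.048, 0, 0, 0, -1],
    [-0.045, 0.0, -0.096, 0, 0, 0, -1],
    [-0.067, 0.0, -0.144, 0, 0, 0, -1],
    [-0.09, 0.0, -0.191, 0, 0, 0, -1],
    [-0.09, 0.0, -0.191, 0, 0, 0, -1],
  ],
)

```text
time: 1.35
tool_pos: [0.4384, -0.1348, 0.2353]
tool_rot: [-1.571, -0.0, 2.896]
contact_force: [-0.0, -1.0, 0.7]
opening: 0.0915
```

```bash
python3 - <<'E'
from h import *
step([.4382,-.136,.22],-.2517+np.pi)
st=robot.observe(); im=cams.read_camera('wrist'); cm=cam('wrist',st)
P=np.array([.4382,-.136,.085]);d=np.array([np.cos(-.2517),np.sin(-.2517),0]); n=np.array([-d[1],d[0],0])
for q in (P-.035*d,P+.035*d,P): 
    u=proj(cm,q)[0]; print(u); cv2.circle(im,tuple(int(v) for v in u),4,(0,0,255),1)
cv2.imwrite('pics/w1.png',im)
E
```

```text
t 1.35 pos [ 0.4384 -0.1348  0.2353] rot [-1.5714 -0.0004  2.8961] F [-0.0106 -0.9528  0.7084] op 0.0915
shift mm [-0.0973 15.3254  1.1887] turn deg [0.0369 0.3551 0.0232]
[273.7758 233.6203]
[274.4895 159.1228]
[274.1202 197.6759]
```

View pics/w1.png

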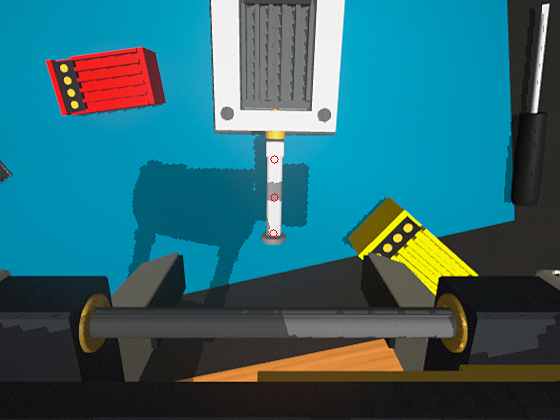

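Wrist view: the bar (col 274, rows 140–238) lies right on the predicted points, the jaws straddle it, and nothing is in the way. Descending.

apply_moves(
  plan=[
    [0, 0.035, 0.001, 0, 0.3, 0, -1],
    [0, 0.07, 0.001, 0, 0.3, 0, -1],
    [0, 0.105, 0.001, 0, 0.3, 0, -1],
    [0, 0.14, 0.001, 0, 0.3, 0, -1],
    [0, 0.158, 0.001, 0, 0.3, 0, -1],
  ],
)

```text
time: 2.02
tool_pos: [0.4351, -0.1393, 0.076]
tool_rot: [-1.571, -0.003, 2.884]
contact_force: [0.0, 0.3, 0.0]
opening: 0.0918
```

apply_moves(
  plan=[
    [0, 0, 0, 0, 0, 0, 1],
    [0, 0, 0, 0, 0, 0, 1],
    [0, 0, 0, 0, 0, 0, 1],
    [0, 0, 0, 0, 0, 0, 1],
    [0, 0, 0, 0, 0, 0, 1],
  ],
  squeeze=60,
)

```text
time: 2.65
tool_pos: [0.437, -0.1385, 0.0781]
tool_rot: [-1.571, 0.001, 2.886]
contact_force: [-0.9, 0.4, -0.1]
opening: 0.0463
```

apply_moves(
  plan=[
    [0, 0, 0, 0, 0, 0, 1],
    [0, 0, 0, 0, 0, 0, 1],
    [0, 0, 0, 0, 0, 0, 1],
    [0, 0, 0, 0, 0, 0, 1],
    [0, 0, 0, 0, 0, 0, 1],
  ],
)

```text
time: 3.28
tool_pos: [0.4375, -0.1357, 0.0776]
tool_rot: [-1.575, -0.0, 2.884]
contact_force: [6.8, 15.9, 1.2]
opening: 0.0134
```

apply_moves(
  plan=[
    [0, 0, -0.0025, 0, 0, 0, 1],
    [0, -0.004, -0.0025, 0, 0, 0, 1],
    [0, -0.008, -0.0025, 0, 0, 0, 1],
    [0, -0.012, -0.0025, 0, 0, 0, 1],
    [0, -0.016, -0.0025, 0, 0, 0, 1],
  ],
)

```text
time: 3.9
tool_pos: [0.4375, -0.1355, 0.0925]
tool_rot: [-1.572, -0.001, 2.885]
contact_force: [7.3, 2.2, -17.8]
opening: 0.0135
```

apply_moves(
  plan=[
    [0, -0.004, 0, 0, 0, 0, 1],
    [0, -0.008, 0, 0, 0, 0, 1],
    [0, -0.011, 0, 0, 0, 0, 1],
    [0, -0.014, 0, 0, 0, 0, 1],
    [0, -0.0155, 0, 0, 0, 0, 1],
  ],
)

```text
time: 4.53
tool_pos: [0.4375, -0.1355, 0.1079]
tool_rot: [-1.572, -0.001, 2.885]
contact_force: [10.4, 1.0, -28.0]
opening: 0.0133
```

```bash
python3 - <<'E'
from h import *
step([.4382,-.136,.107],-.2517+np.pi)
st=robot.observe(); im=cams.read_camera('side')
cv2.imwrite('pics/s1.png',cv2.resize(im[130:240,220:400],None,fx=4,fy=4,interpolation=cv2.INTER_CUBIC))
E
```

```text
t 4.53 pos [ 0.4375 -0.1355  0.1079] rot [-1.5724 -0.0009  2.8848] F [ 10.4322   1.0062 -28.0161] op 0.0133
shift mm [-0.7796  0.9064  0.3296] turn deg [ 0.0893 -0.2913  0.0537]
```

View pics/s1.png

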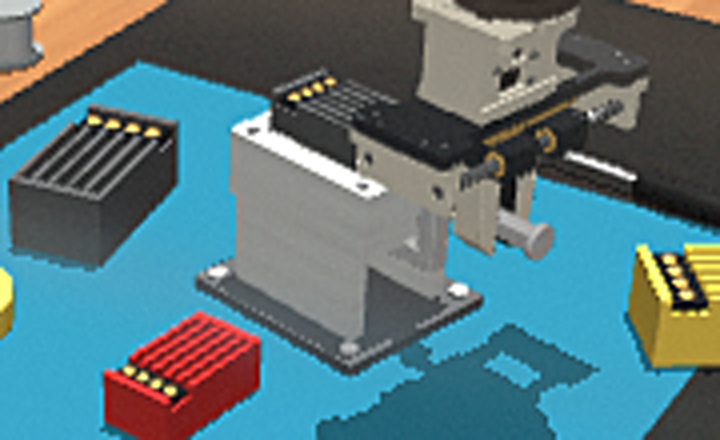

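Side view: the module stands clearly above the rim (its terminals at about (310,90) in the crop), and the TCP has risen 30.3 mm with the force climbing to 28 N, so the knockout is at its stop. Releasing the bar.

apply_moves(
  plan=[
    [0, 0.001, 0, 0, 0, 0, 1],
    [0, 0.001, 0, 0, 0, 0, -0.3],
    [0, 0.001, 0, 0, 0, 0, -0.5],
    [0, 0.001, 0, 0, 0, 0, -1],
    [0, 0.001, 0, 0, 0, 0, -1],
  ],
)

```text
time: 5.2
tool_pos: [0.4375, -0.1362, 0.1083]
tool_rot: [-1.571, 0.0, 2.886]
contact_force: [-0.7, 0.5, -1.3]
opening: 0.0491
```

apply_moves(
  plan=[
    [0, -0.015, 0, 0, 0, 0, -1],
    [0, -0.035, 0, 0, 0, 0, -1],
    [0, -0.06, 0, 0, 0, 0, -1],
    [0, -0.085, 0, 0, 0, 0, -1],
    [0, -0.1, 0, 0, 0, 0, -1],
  ],
)

```text
time: 5.82
tool_pos: [0.4377, -0.1362, 0.2095]
tool_rot: [-1.57, 0.002, 2.886]
contact_force: [0.7, -0.2, -0.1]
opening: 0.0915
```

```bash
python3 - <<'E'
from h import *
step([.5593,-.1671,.205],-.2517+np.pi)
E
```

```text
t 5.83 pos [ 0.4377 -0.1362  0.2095] rot [-1.5703  0.0016  2.8857] F [ 0.7229 -0.2415 -0.0785] op 0.0915
shift mm [-125.4251    4.7366   -0.9129] turn deg [-0.0292 -0.2384 -0.0941]
```

apply_moves(
  plan=[
    [-0.035, 0, -0.001, 0, 0, 0, -1],
    [-0.07, 0, -0.001, 0, 0, 0, -1],
    [-0.105, 0, -0.001, 0, 0, 0, -1],
    [-0.125, 0, -0.001, 0, 0, 0, -1],
    [-0.125, 0, -0.001, 0, 0, 0, -1],
  ],
)

```text
time: 6.45
tool_pos: [0.5592, -0.1669, 0.2076]
tool_rot: [-1.571, -0.0, 2.886]
contact_force: [0.0, 0.1, -0.5]
opening: 0.0915
```

```bash
python3 - <<'E'
from h import *
step([.5593,-.1671,.133],-.2517+np.pi)
st=robot.observe(); im=cams.read_camera('wrist'); cm=cam('wrist',st)
P=np.array([.5593,-.1671,.147]);d=np.array([np.cos(-.2517),np.sin(-.2517),0]); n=np.array([-d[1],d[0],0])
for a,b in ((1,1),(1,-1),(-1,-1),(-1,1)):
    u=proj(cm,P+.046*a*d+.025*b*n)[0]; print(u); cv2.circle(im,tuple(int(v) for v in u),4,(0,0,255),1)
cv2.imwrite('pics/w2.png',im)
E
```

```text
t 6.45 pos [ 0.5592 -0.1669  0.2076] rot [-1.5707 -0.0005  2.886 ] F [ 0.0228  0.0902 -0.4703] op 0.0915
shift mm [-0.1917 74.5899  0.1224] turn deg [-0.0072 -0.2255  0.0285]
[231.9477 165.1656]
[313.4068 164.9959]
[308.8249 296.0122]
[237.1129 296.1351]
```

View pics/w2.png

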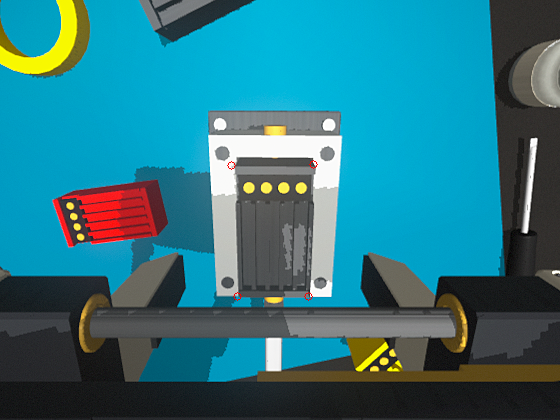

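Wrist view: the module top spans cols ~235–315 and rows ~160–293, about 2 px (1 mm) right of the prediction. The jaws clear it on both sides; descending to hold it with the tips 3 mm above the rim.

apply_moves(
  plan=[
    [0, 0.02, 0.001, 0, 0, 0, -1],
    [0, 0.04, 0.001, 0, 0, 0, -1],
    [0, 0.06, 0.001, 0, 0, 0, -1],
    [0, 0.073, 0.001, 0, 0, 0, -1],
    [0, 0.073, 0.001, 0, 0, 0, -1],
  ],
  squeeze=40,
)

```text
time: 7.12
tool_pos: [0.5575, -0.1674, 0.1347]
tool_rot: [-1.571, -0.002, 2.886]
contact_force: [-0.0, -0.0, 0.4]
opening: 0.0916
```

apply_moves(
  plan=[
    [0, 0, 0, 0, 0, 0, 1],
    [0, 0, 0, 0, 0, 0, 1],
    [0, 0, 0, 0, 0, 0, 1],
    [0, 0, 0, 0, 0, 0, 1],
    [0, 0, 0, 0, 0, 0, 1],
  ],
  squeeze=40,
)

```text
time: 7.75
tool_pos: [0.5584, -0.1676, 0.1352]
tool_rot: [-1.571, -0.0, 2.886]
contact_force: [-0.3, -0.0, -0.9]
opening: 0.0496
```

apply_moves(
  plan=[
    [0, 0, 0, 0, 0, 0, 1],
    [0, 0, 0, 0, 0, 0, 1],
    [0, 0, 0, 0, 0, 0, 1],
    [0, 0, 0, 0, 0, 0, 1],
    [0, 0, 0, 0, 0, 0, 1],
  ],
)

```text
time: 8.38
tool_pos: [0.5584, -0.1676, 0.1352]
tool_rot: [-1.571, -0.0, 2.886]
contact_force: [0.4, 1.0, -1.0]
opening: 0.0495
```

apply_moves(
  plan=[
    [0, -0.008, 0, 0, 0, 0, 1],
    [0, -0.016, 0, 0, 0, 0, 1],
    [0, -0.026, 0, 0, 0, 0, 1],
    [0, -0.04, 0, 0, 0, 0, 1],
    [0, -0.06, 0, 0, 0, 0, 1],
  ],
)

```text
time: 9.0
tool_pos: [0.5582, -0.1676, 0.1962]
tool_rot: [-1.571, -0.0, 2.886]
contact_force: [0.1, -0.4, -3.4]
opening: 0.0498
```

```bash
python3 - <<'E'
from h import *
step([.577,.2468,.195],.33+np.pi)
E
```

```text
t 9.00 pos [ 0.5582 -0.1676  0.1962] rot [-1.5708 -0.0004  2.8857] F [ 0.1393 -0.4217 -3.3926] op 0.0498
shift mm [  86.7273    1.1672 -405.6964] turn deg [  0.0042 -33.5675   0.0224]
```

apply_moves(
  plan=[
    [0.008, 0, -0.035, 0, -4, 0, 1],
    [0.017, 0, -0.08, 0, -8, 0, 1],
    [0.026, 0, -0.125, 0, -12, 0, 1],
    [0.035, 0, -0.165, 0, -16, 0, 1],
    [0.043, 0, -0.2, 0, -20, 0, 1],
  ],
)

```text
time: 9.62
tool_pos: [0.5675, 0.0382, 0.1963]
tool_rot: [-1.571, 0.001, -3.046]
contact_force: [0.9, 0.2, -2.1]
opening: 0.0499
```

```bash
python3 - <<'E'
from h import *
step([.577,.2468,.195],.33+np.pi)
E
```

```text
t 9.62 pos [0.5675 0.0382 0.1963] rot [-1.5706  0.0012 -3.0456] F [ 0.9021  0.1589 -2.1482] op 0.0499
shift mm [ -29.4148    1.2695 -206.6867] turn deg [ -0.021  -13.4058  -0.0669]
```

apply_moves(
  plan=[
    [-0.006, 0, -0.045, 0, -4, 0, 1],
    [-0.013, 0, -0.095, 0, -8, 0, 1],
    [-0.021, 0, -0.145, 0, -12, 0, 1],
    [-0.027, 0, -0.187, 0, -13.4, 0, 1],
    [-0.029, 0, -0.207, 0, -13.4, 0, 1],
  ],
)

```text
time: 10.25
tool_pos: [0.5769, 0.2477, 0.1959]
tool_rot: [-1.571, 0.001, -2.812]
contact_force: [0.1, -0.4, -3.1]
opening: 0.0497
```

```bash
python3 - <<'E'
from h import *
step([.577,.2468,.032],.33+np.pi)
st=robot.observe(); im=cams.read_camera('wrist'); cm=cam('wrist',st)
P=np.array([.577,.2468,.02]);d=np.array([np.cos(.33),np.sin(.33),0]); n=np.array([-d[1],d[0],0])
for a,b in ((1,1),(1,-1),(-1,-1),(-1,1)):
    u=proj(cm,P+.09*a*d+.07*b*n)[0]; print(u); cv2.circle(im,tuple(int(v) for v in u),4,(0,0,255),1)
cv2.imwrite('pics/w3.png',im)
E
```

```text
t 10.25 pos [0.5769 0.2477 0.1959] rot [-1.5708  0.0009 -2.8124] F [ 0.1458 -0.387  -3.118 ] op 0.0497
shift mm [  0.2987 163.892    0.9259] turn deg [-0.     -0.0436 -0.0489]
[195.8939  93.7646]
[352.0074  93.9313]
[339.6793 273.6013]
[207.5044 273.4524]
```

View pics/w3.png

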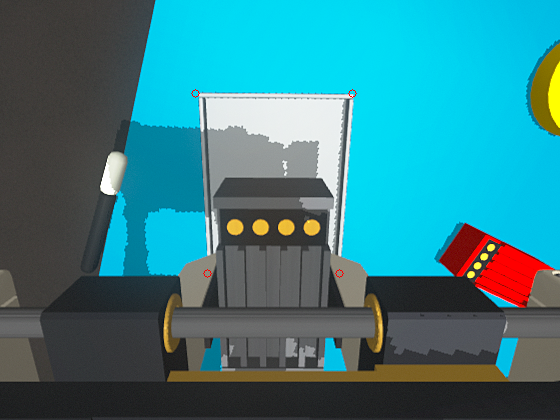

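Wrist view: the tray's far corners at (200,95) and (354,95) are within 2–3 mm of the prediction, and the module is held square, lengthwise with the tray. Lowering.

apply_moves(
  plan=[
    [0, 0.03, 0.001, 0, 0, 0, 1],
    [0, 0.065, 0.001, 0, 0, 0, 1],
    [0, 0.1, 0.001, 0, 0, 0, 1],
    [0, 0.13, 0.001, 0, 0, 0, 1],
    [0, 0.145, 0.001, 0, 0, 0, 1],
  ],
)

```text
time: 10.92
tool_pos: [0.5769, 0.2432, 0.0489]
tool_rot: [-1.57, -0.002, -2.816]
contact_force: [-0.2, -0.5, -1.9]
opening: 0.0497
```

apply_moves(
  plan=[
    [0, 0.004, 0, 0, 0, 0, 1],
    [0, 0.008, 0, 0, 0, 0, 1],
    [0, 0.012, 0, 0, 0, 0, 1],
    [0, 0.015, 0, 0, 0, 0, 1],
    [0, 0.017, 0, 0, 0, 0, 1],
  ],
)

```text
time: 11.55
tool_pos: [0.5774, 0.2446, 0.0332]
tool_rot: [-1.571, 0.0, -2.814]
contact_force: [0.2, 0.3, -2.1]
opening: 0.05
```

apply_moves(
  plan=[
    [0, 0.001, 0, 0, 0, 0, 1],
    [0, 0.002, 0, 0, 0, 0, 1],
    [0, 0.0025, 0, 0, 0, 0, 1],
    [0, 0.003, 0, 0, 0, 0, 1],
    [0, 0.003, 0, 0, 0, 0, 1],
  ],
)

```text
time: 12.18
tool_pos: [0.5774, 0.2445, 0.0302]
tool_rot: [-1.571, 0.0, -2.814]
contact_force: [0.1, 0.9, -2.0]
opening: 0.0494
```

apply_moves(
  plan=[
    [0, 0.0005, 0, 0, 0, 0, 1],
    [0, 0.001, 0, 0, 0, 0, 1],
    [0, 0.0015, 0, 0, 0, 0, 1],
    [0, 0.002, 0, 0, 0, 0, 1],
    [0, 0.002, 0, 0, 0, 0, 1],
  ],
)

```text
time: 12.8
tool_pos: [0.5774, 0.2446, 0.0301]
tool_rot: [-1.571, 0.001, -2.814]
contact_force: [-6.1, -1.5, 12.3]
opening: 0.0495
```

Touching down (12 N). Ease off, open partly, and withdraw.

apply_moves(
  plan=[
    [0, -0.001, 0, 0, 0, 0, 1],
    [0, -0.0015, 0, 0, 0, 0, 0],
    [0, -0.0015, 0, 0, 0, 0, -0.3],
    [0, -0.0015, 0, 0, 0, 0, -0.4],
    [0, -0.0015, 0, 0, 0, 0, -0.4],
  ],
)

```text
time: 13.42
tool_pos: [0.5774, 0.2445, 0.0294]
tool_rot: [-1.571, -0.0, -2.815]
contact_force: [0.6, -0.2, 0.3]
opening: 0.0644
```

apply_moves(
  plan=[
    [0, -0.008, 0, 0, 0, 0, -0.4],
    [0, -0.025, 0, 0, 0, 0, -0.4],
    [0, -0.06, 0, 0, 0, 0, -0.4],
    [0, -0.11, 0, 0, 0, 0, -0.4],
    [0, -0.17, 0, 0, 0, 0, -0.4],
  ],
)

```text
time: 14.05
tool_pos: [0.5769, 0.2444, 0.2019]
tool_rot: [-1.571, -0.0, -2.815]
contact_force: [0.6, -0.1, -0.7]
opening: 0.0642
```

```bash
python3 - <<'E'
from h import *
step([.435,-.135,.2],-.2517+np.pi)
st=robot.observe(); im=cams.read_camera('wrist'); cv2.imwrite('pics/w4.png',im)
E
```

```text
t 14.05 pos [0.5769 0.2444 0.2019] rot [-1.5707 -0.0005 -2.8146] F [ 0.5683 -0.0699 -0.6683] op 0.0642
shift mm [256.2192   2.0768 313.7077] turn deg [-0.0102 33.1576  0.0247]
```

View pics/w4.png

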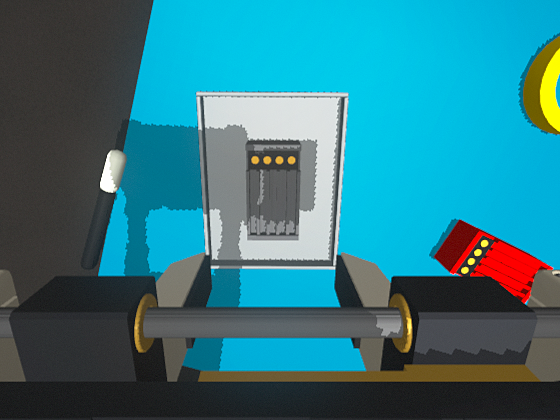

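Wrist view: the module lies flat in the tray, fins up, at cols 247–300, rows 142–240, centred and lengthwise with the tray (outline cols 197–347, rows 93–268). Now back to the bar with the fingers shut, to press the knockout down.

apply_moves(
  plan=[
    [0.03, 0, 0.038, 0, 4, 0, 0],
    [0.06, 0, 0.075, 0, 9, 0, 0.5],
    [0.09, 0, 0.112, 0, 14, 0, 1],
    [0.12, 0, 0.15, 0, 19, 0, 1],
    [0.15, 0, 0.185, 0, 24, 0, 1],
  ],
  squeeze=20,
)

```text
time: 14.72
tool_pos: [0.4943, 0.0197, 0.201]
tool_rot: [-1.571, 0.002, 3.047]
contact_force: [0.4, -0.4, 0.6]
opening: 0.0189
```

```bash
python3 - <<'E'
from h import *
step([.4375,-.1358,.2],-.2517+np.pi)
E
```

```text
t 14.72 pos [0.4943 0.0197 0.201 ] rot [-1.5705  0.0024  3.047 ] F [ 0.4157 -0.4275  0.596 ] op 0.0189
shift mm [ 41.9004   0.9342 160.1983] turn deg [-0.0053  9.0008 -0.138 ]
```

apply_moves(
  plan=[
    [0.012, 0, 0.045, 0, 4, 0, 1],
    [0.024, 0, 0.09, 0, 9, 0, 1],
    [0.036, 0, 0.135, 0, 9, 0, 1],
    [0.042, 0, 0.16, 0, 9, 0, 1],
    [0.042, 0, 0.16, 0, 9, 0, 1],
  ],
)

```text
time: 15.35
tool_pos: [0.4381, -0.1357, 0.2008]
tool_rot: [-1.57, 0.002, 2.89]
contact_force: [-0.9, -0.1, -0.5]
opening: 0.0003
```

```bash
python3 - <<'E'
from h import *
step([.4375,-.1358,.134],-.2517+np.pi)
E
```

```text
t 15.35 pos [ 0.4381 -0.1357  0.2008] rot [-1.5702  0.002   2.8897] F [-0.9316 -0.0536 -0.5337] op 0.0003
shift mm [ 0.6603 66.7621  0.1809] turn deg [-0.0339 -0.0132 -0.1138]
```

Down to just above the bar, then press slowly.

apply_moves(
  plan=[
    [0, 0.018, 0, 0, 0, 0, 1],
    [0, 0.036, 0, 0, 0, 0, 1],
    [0, 0.052, 0, 0, 0, 0, 1],
    [0, 0.062, 0, 0, 0, 0, 1],
    [0, 0.062, 0, 0, 0, 0, 1],
  ],
)

```text
time: 15.98
tool_pos: [0.4382, -0.1337, 0.1376]
tool_rot: [-1.571, -0.001, 2.893]
contact_force: [-0.7, -0.5, 0.6]
opening: 0.0004
```

apply_moves(
  plan=[
    [0, 0.003, 0, 0, 0, 0, 1],
    [0, 0.006, 0, 0, 0, 0, 1],
    [0, 0.01, 0, 0, 0, 0, 1],
    [0, 0.014, 0, 0, 0, 0, 1],
    [0, 0.018, 0, 0, 0, 0, 1],
  ],
)

```text
time: 16.6
tool_pos: [0.4387, -0.1344, 0.1204]
tool_rot: [-1.571, 0.002, 2.893]
contact_force: [-1.6, 1.3, 6.7]
opening: 0.0004
```

apply_moves(
  plan=[
    [0, 0.004, 0, 0, 0, 0, 1],
    [0, 0.008, 0, 0, 0, 0, 1],
    [0, 0.012, 0, 0, 0, 0, 1],
    [0, 0.0155, 0, 0, 0, 0, 1],
    [0, 0.0165, 0, 0, 0, 0, 1],
  ],
)

```text
time: 17.23
tool_pos: [0.4387, -0.1344, 0.1038]
tool_rot: [-1.571, 0.001, 2.892]
contact_force: [-0.4, 1.7, 5.8]
opening: 0.0003
```

apply_moves(
  plan=[
    [0, 0.0005, 0, 0, 0, 0, 1],
    [0, 0.001, 0, 0, 0, 0, 1],
    [0, 0.0015, 0, 0, 0, 0, 1],
    [0, 0.002, 0, 0, 0, 0, 1],
    [0, 0.002, 0, 0, 0, 0, 1],
  ],
)

```text
time: 17.85
tool_pos: [0.4387, -0.1344, 0.1031]
tool_rot: [-1.57, 0.002, 2.893]
contact_force: [-4.9, 3.6, 18.0]
opening: 0.0006
```

At the stop: 18 N with the tips at the bar's fully-down height. Withdrawing and checking.

apply_moves(
  plan=[
    [0, -0.01, 0, 0, 0, 0, 1],
    [0, -0.035, 0, 0, 0, 0, 1],
    [0, -0.07, 0, 0, 0, 0, 1],
    [0, -0.11, 0, 0, 0, 0, 1],
    [0, -0.13, 0, 0, 0, 0, 1],
  ],
)

```text
time: 18.48
tool_pos: [0.4389, -0.1347, 0.2336]
tool_rot: [-1.57, 0.003, 2.893]
contact_force: [0.3, 0.0, -0.4]
opening: 0.0004
```

apply_moves(
  plan=[
    [0, 0, 0, 0, 0, 0, 1],
    [0, 0, 0, 0, 0, 0, 1],
    [0, 0, 0, 0, 0, 0, 1],
    [0, 0, 0, 0, 0, 0, 1],
    [0, 0, 0, 0, 0, 0, 1],
  ],
)

```text
time: 19.1
tool_pos: [0.4382, -0.1343, 0.2308]
tool_rot: [-1.571, -0.001, 2.893]
contact_force: [0.6, 0.3, 0.5]
opening: 0.0006
```

```bash
python3 - <<'E'
from h import *
print(robot.observe()['tool_pos'],robot.observe()['contact_force'])
im=cams.read_camera('side'); a=cv2.imread('pics/side0.png')
o=np.hstack([im[120:330,140:440],a[120:330,140:440]]); cv2.imwrite('pics/s2.png',cv2.resize(o,None,fx=1.33,fy=2,interpolation=cv2.INTER_CUBIC))
E
```

```text
[ 0.4382 -0.1343  0.2308] [0.6233 0.2761 0.474 ]
```

View pics/s2.png

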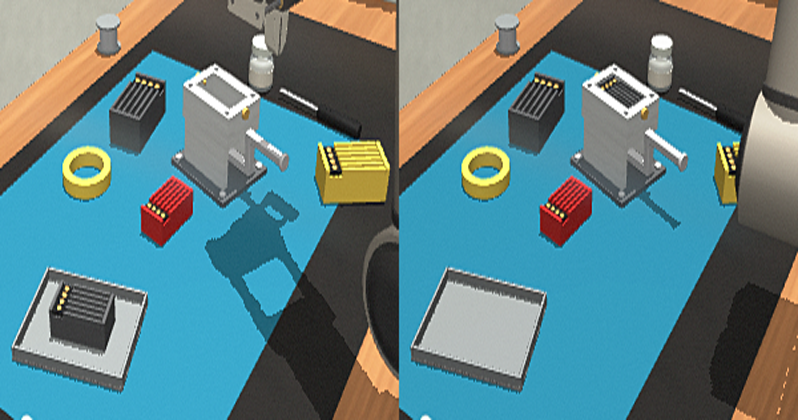

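Side view, now (left) against the start (right): the bar is back at its starting height, (285,160) now and (683,160), i.e. (284,160), before. The pocket is empty, the module lies flat in the tray, and the other things are where they were. Handing in.

```bash
python3 -c "
from cell import robot
print(robot.hand_in())"
```

```text
the job is handed in; nothing more can be done
None
```

The module is out of the nest and in the parts tray, the knockout is pushed back down, and I handed the job in at about 19 s of the 64 s allowed. `hand_in` gives no verdict, so this rests on my own checks.

- **Raising the knockout:** I gripped the bar and lifted it about 30 mm, until the force rose to 28 N at the stop. The side picture showed the module standing well above the rim.
- **Placing the module:** I gripped it across its sides and set it down with about 12 N at contact. The wrist picture after release shows it flat, fins up, near the tray's centre and lengthwise with it.
- **Pushing the knockout down:** I pressed the bar with closed fingers until the force rose to 18 N. The fingertips were then at the bar's fully-down height, and in the side picture the bar is back where it started.
- **Rest of the bench:** in the last side picture the tape, jar, look-alikes and the visible part of the driver have not moved. The marker was outside that crop; I saw it only in the wrist pictures by the tray, in the same place before and after I set the module down. The arm was clear of everything and measured no contact force.

No check failed. The only disagreements were 1–3 mm position errors in the wrist pictures. The bar grip was also about 2 mm off centre at first, which gave 17 N sideways; I corrected that before lifting.

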